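Put the film cutter away in the push-latch drawer

ROBOT

A 6-joint arm with a two-finger parallel gripper is mounted at the origin on the work surface. World frame = base frame: x ahead of the robot, y to its left, z up, the work surface at z = 0. Lengths are in mm, angles in rad, forces in N, time in s.
With the tool pointing down it reaches from about 350 to 975 mm from the base axis. Payload 7.1 kg.
Tool frame: the origin (TCP) lies on the centre line of the jaws, within the pads' length; the fingertips stand 14 mm ahead of it and the grasp point (between the pads) lies 5 mm behind it; x points along the fingers, z is the direction in which the jaws open and shut, and the axes are right-handed (so a half turn about x gives the same grasp; the last joint's range is limited). The gripper opens to 88 mm and grips with 3 to 60 N. Pads are 20 mm wide; open, the fingers measure 115 mm over their backs; the gripper's body (75 mm by 178 mm) begins 61 mm behind the grasp point.
Start: joints at [-1.187, 0.423, 1.63, -0, 1.089, -0.019], TCP at [245.013, -574.955, 236.675] pointing down, gripper open.
Joint ranges: [-3, 3], [-0.9, 2.11], [0.09, 2.58], [-1.31, 4.45], [0.11, 2.69], [-2.54, 2.54]. Speed limits (rad/s): [2.39, 2.39, 3.01, 3.14, 3.14, 3.14].

INTERFACE

Orientations are given as a rotation vector (axis times angle).
In Python, from workcell import ctrl gives the robot as it stands.
- The arm moves only by the tool servo_tool, never from a script. Its argument "plan" is a list that holds one entry, the list of rows, each a list of 7 numbers: the shift along the tool's x, y, z in cm, then the turn, a rotation vector about the tool's x, y, z in rad, then the finger opening in cm, from 0 to 8.78. A call has 1 to 8 rows; each row is the pose to reach, as a shift and turn from the pose commanded when the call began, along the tool's axes at that moment; what a row does not reach only later rows make up. A row lasts 1/12 s, in which the tool goes at most 41.7 mm and 7.16 degrees, less where a joint would pass 70% of its speed; a pose out of reach is approached as far as the arm can. A call with a gripper value outside its range is refused whole. The fingers move at their own pace and stop on an object; the grip force is fixed at half the most. Time passes only in rows, so rows that repeat a pose let the fingers close. It gives the time, the measured TCP pose, the force and the opening at its end, in the units of the state.
- ctrl.get_obs(): the state, without advancing time (a new reading comes with each control period).
- ctrl.get_image(name): name is "scene" or "top" or "wrist"; returns the picture (480x640x3 uint8, red, green, blue); there is no depth.
- ctrl.calibration(name): a dict with "K" (3x3 intrinsics, pixels), "view" (4x4, takes a point from world to camera coordinates). Camera axes: x right, y up, looking along -z (the intrinsics and any distortion apply to the point x, -y, -z); pixel columns grow to the right and rows downward; lengths in mm; the calibration is good to about 2 mm. A picture is of the moment at which its call begins: read the wrist's pose just before it. calibration takes no time and is no camera call; for the wrist camera it gives the pose at the moment of the call.
- ctrl.close_job(): hands the job in, once; it reports no verdict.
The state is a dict: "t": time; "qpos": joint angles; "qvel": joint speeds; "joint_torque": joint torques, N m; "ee_pos": TCP position; "orientation": TCP orientation; "ft_force": force on the tool from outside, world axes, zero at the start; "moment": the same for the moment, N m; "width": finger opening in mm.
Only numpy, scipy, OpenCV 4.12 (cv2) and the standard library are available. Lean on these libraries where they do the work, as an engineer would, in place of code of your own. Each camera call takes 0.05 s, during which the arm holds its last target.

TASK

Put the yellow film cutter away in the low white drawer unit with the blue front: press the blue front right in and let go so that the drawer springs out (its catch is worn, so see whether it really opened and press again if it stayed shut), and lay the cutter flat in the open drawer without dropping it. Then push the drawer fully in until it stays shut by itself, and leave the other things on the bench where they are.

Things in the scene. Friction and masses are not known exactly. Their poses are not given: they have to be found in the camera images.
- cutter_mid (a point): Yellow film cutter with black grips and a grey nose, blade retracted, a bar 150 long (its x, nose to +x), 28 wide (its y) and 20 high (its z), 100 to 180 g, lying flat on the green mat (mat 3 thick, 280 x 220). The point is its centre, 10 above its underside and also its centre of mass.
- drawer (a joint): How far the drawer stands out, m: about 0 (-0.005 to 0.002) = shut, held by the catch; 0.14 = sprung fully out; -0.013 = pressed in against its stop. A spring drives it out (6 to 7 N, plus 45 N per m/s). Push-push: it changes only when pressed to the stop (11 to 13 mm past 0, about 11 N) and let go. Pushed from open to the stop and let go it stays within 2 mm of 0; short of that it springs out.
- drawer_front (a point): Centre of the outer (robot-side) face of the drawer's flat blue front, no handle: 216 wide (y), 75 high (z), 12 thick, top edge 37 above this point, lower edge 8 above the table; it moves with the drawer. Axes: x points into the unit (pressing direction, level), y along the panel, z up. The unit's rim lies 30 behind this point when the drawer is shut.
- drawer_in (a point): Centre of the drawer's inner floor, 14 above the table, moving with it. Inside 147 long (x, into the unit) by 192 wide (y); side and back walls rise 40 above the floor, the front 69. With the drawer fully out all of the inside is clear of the unit, whose rim then lies 84 beyond this point in +x. Axes as drawer_front.
- tape_mid (a point): Orange tape roll lying flat, 92 across, 25 high; its centre. A bystander, leave it alone.
- cup_mid (a point): Grey cup, 64 across, 90 high; its centre. A bystander.
- spray_mid (a point): White bottle with a blue cap, 60 across, 170 high; its centre. A bystander.
- headband_mid (a point): White C-shaped visor headband lying flat, about 110 x 130, 12 thick; the centre of its curve. A bystander.
- driver_mid (a point): Screwdriver with a red handle lying on the table, 190 long along its x; a point near its middle. A bystander.
- cards_mid (a point): Stack of white cards, 100 x 140, 26 high; its centre. A bystander.
- unit_rim (a point): Middle of the top front edge of the fixed white drawer unit, 85 above the table (unit 200 deep, 220 wide; same axes as drawer_front). The catch inside is worn: with the drawer shut, one full press and release either frees it (it slides out in 1 to 2 s if nothing is in its way) or it comes back to shut, and then a second full press and release frees it.
Things that resemble listed ones, but are neither listed nor needed, are in the scene too. Several things look just like the part that bears cutter_mid: the one meant starts farthest from the robot's base.

How it is judged (in metres and radians):
On the way, in this order (a step that is already met when the one before it is completed fails the run):
1. the drawer has sprung open (value of joint drawer above 0.12 m), for 0.2 s.
2. the cutter lies flat and released in the open drawer (value of joint drawer above 0.1 m and x of cutter_mid in the frame of drawer_in between -0.075 and 0.075 m and y of cutter_mid in the frame of drawer_in between -0.097 and 0.097 m and z of cutter_mid in the frame of drawer_in between 0 and 0.02 m and contact force between cutter and the fingers below 0.1 N and linear speed of cutter below 0.05 m/s and angle between the z axis of cutter_mid and the z axis of drawer_in, either way round below 0.2 rad), for 0.2 s.
At the end, for the whole second after the job is handed in: The drawer is shut and held by its catch (within 5 mm of the shut position with nothing pushing it), and the cutter is at rest inside it, lying flat on its floor (centre less than 20 mm above the floor, under 0.2 rad from level) (value of joint drawer between -0.005 and 0.005 m and x of cutter_mid in the frame of drawer_in between -0.075 and 0.075 m and y of cutter_mid in the frame of drawer_in between -0.097 and 0.097 m and z of cutter_mid in the frame of drawer_in between 0 and 0.02 m and angle between the z axis of cutter_mid and the z axis of drawer_in, either way round below 0.2 rad and linear speed of cutter below 0.02 m/s); the robot touches nothing.
It fails at once if the cutter is dropped (moves faster than 0.8 m/s out of the fingers) (contact force between cutter and the fingers below 0.1 N and linear speed of cutter above 0.8 m/s).
It fails at once if another thing on the bench is shifted by more than 3 cm (distance of any of tape_mid, cup_mid, spray_mid, headband_mid, driver_mid, cards_mid from where it was at the start of the episode above 0.03 m).
It also fails if it takes over 69 s, if anything falls off the work surface, if the arm or the gripper's body presses on something with over 40 N, if the wrist force passes 120 N, or if a joint passes its speed limit or range.

## Working session

There is one attempt and no reset: what is moved stays moved. The work goes in short steps, Python scripts to look and compute and a tool call to move; the robot and the scene stay as the last step left them, time stands still between calls to the robot, and variables do not carry over. Pictures are saved under pics/ and viewed, and the job is handed in when it is done.

Besides the shell and the picture viewer there is one more tool, called after "Emit:" as name(argument=value, ...) on one line, values as JSON. servo_tool: Moves the arm, as the interface text tells. Its arguments: {"type":"object","properties":{"plan":{"type":"array","items":{"type":"array","items":{"type":"array","items":{"type":"number"}}}}},"required":["plan"]}

```bash
ls; mkdir -p pics; python3 - <<'E'
from workcell import ctrl
import cv2,numpy as np
np.set_printoptions(suppress=True,precision=4)
for n in("scene","top"):
    im=ctrl.get_image(n); cv2.imwrite(f"pics/{n}0.png",im[:,:,::-1]); c=ctrl.calibration(n); print(n,c)
print(ctrl.get_obs())
E
```

```text
pics
scene {'K': array([[452.5885,   0.    , 320.6094],
       [  0.    , 452.5885, 234.7897],
       [  0.    ,   0.    ,   1.    ]]), 'view': array([[    0.741 ,     0.6714,    -0.0155,  -352.5418],
       [   -0.5239,     0.5923,     0.6122,   244.2561],
       [    0.4202,    -0.4455,     0.7905, -1477.8209],
       [    0.    ,     0.    ,     0.    ,     1.    ]])}
top {'K': array([[566.2783,   0.    , 313.9505],
       [  0.    , 566.2783, 234.5073],
       [  0.    ,   0.    ,   1.    ]]), 'view': array([[    0.0072,    -1.    ,     0.0033,   -39.1285],
       [    0.9962,     0.0075,     0.0871,  -540.5666],
       [   -0.0871,     0.0026,     0.9962, -1507.501 ],
       [    0.    ,     0.    ,     0.    ,     1.    ]])}
{'t': 0.1, 'qpos': array([-1.187 ,  0.4238,  1.6306,  0.    ,  1.0886, -0.019 ]), 'qvel': array([-0.0007,  0.0001, -0.0029, -0.0006,  0.0012, -0.0006]), 'joint_torque': array([ -0.0004, -54.5608, -27.4324,   0.0645,   0.0188,  -0.    ]), 'ee_pos': array([ 244.8507, -574.5276,  235.9891]), 'orientation': array([ 0.9084,  1.3744, -0.9071]), 'ft_force': array([-0.2419,  0.576 , -0.4589]), 'moment': array([ 0.0277, -0.0088,  0.0097]), 'width': 88.0795438628661}
```

View pics/scene0.png

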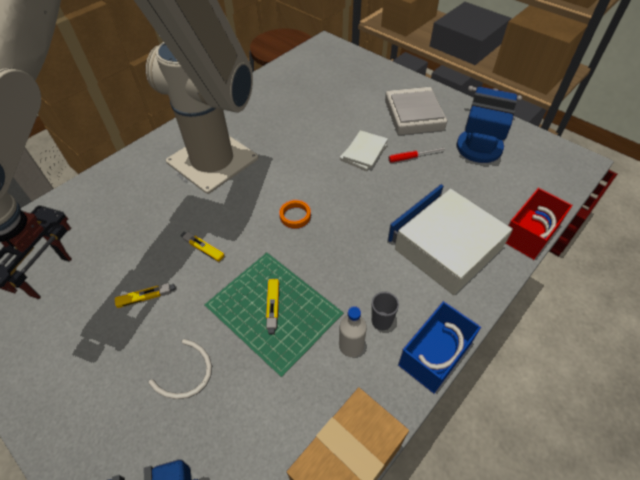

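View pics/top0.png

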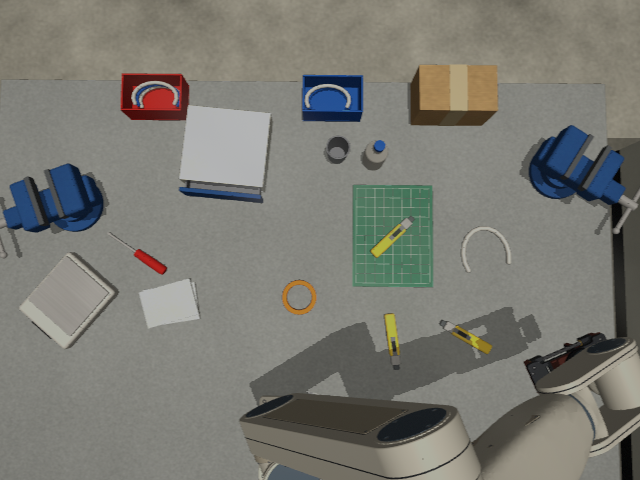

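Three cutters appear in the top view: (392,236) on the mat, (392,340), and (466,337). The mat one fits, because it lies on the mat and is farthest from the base (the base is off the bottom of the image). Next I'll measure it and take a confirming crop.

```bash
cat > h.py <<'E'
import cv2,numpy as np
from scipy.spatial.transform import Rotation as R
np.set_printoptions(suppress=True,precision=4)
def ray(c,uv):
    K=c["K"];V=c["view"];d=np.linalg.inv(K)@[uv[0],uv[1],1.]; d=np.array([d[0],-d[1],-d[2]])
    Rm=V[:3,:3];return -Rm.T@V[:3,3],Rm.T@d
def onz(c,uv,z):
    o,d=ray(c,uv);return o+d*(z-o[2])/d[2]
def proj(c,p):
    q=c["view"][:3,:3]@p+c["view"][:3,3];q=np.array([q[0],-q[1],-q[2]]);q=c["K"]@q;return q[:2]/q[2]
E
python3 - <<'E'
from h import *
from workcell import ctrl
im=cv2.imread("pics/top0.png");hsv=cv2.cvtColor(im,cv2.COLOR_BGR2HSV);c=ctrl.calibration("top")
m=cv2.inRange(hsv,(22,120,90),(34,255,255))
cn,_=cv2.findContours(m,cv2.RETR_EXTERNAL,cv2.CHAIN_APPROX_NONE)
for k in cn:
    if cv2.contourArea(k)>60:
        r=cv2.minAreaRect(k);b=cv2.boxPoints(r);ctr=onz(c,r[0],23);print(r,ctr,np.hypot(*ctr[:2])); print([onz(c,p,23)[:2] for p in b])
# non-green within mat region
sub=np.zeros_like(m);sub[190:283,357:430]=255
sat=cv2.inRange(hsv,(40,60,0),(95,255,255)); 
n=cv2.bitwise_and(cv2.bitwise_not(sat),sub)
big=cv2.resize(im[180:295,345:440],None,fx=6,fy=6,interpolation=cv2.INTER_CUBIC);cv2.imwrite("pics/crop_cut.png",big[:600,:800])
big=cv2.resize(im[95:210,170:280],None,fx=5,fy=5,interpolation=cv2.INTER_CUBIC);cv2.imwrite("pics/crop_dr.png",big)
s=cv2.imread("pics/scene0.png")
cv2.imwrite("pics/crop_dr2.png",cv2.resize(s[175:300,375:525],None,fx=4,fy=4,interpolation=cv2.INTER_CUBIC))
E
```

```text
((471.74615478515625, 339.5692138671875), (41.551631927490234, 10.17084789276123), 29.744882583618164) [ 263.0674 -457.5861   23.    ] 527.8158037439988
[array([ 278.2112, -402.9786]), array([ 301.6185, -416.7871]), array([ 247.9472, -512.1087]), array([ 224.6818, -498.21  ])]
((391.5000305175781, 334.0000305175781), (41.71929931640625, 10.32375717163086), 81.8698959350586) [ 276.2591 -243.7662   23.    ] 368.4305250188995
[array([ 328.7593, -222.4599]), array([ 332.823 , -249.8125]), array([ 224.0713, -264.9458]), array([ 220.0633, -237.7594])]
((387.77813720703125, 240.2650909423828), (10.420522689819336, 40.51078796386719), 46.63658142089844) [ 526.7636 -234.8863   23.    ] 576.7594779586693
[array([ 498.9971, -185.3452]), array([ 575.1125, -265.3271]), array([ 554.623, -284.593]), array([ 478.6844, -204.6152])]
```

View pics/crop_cut.png

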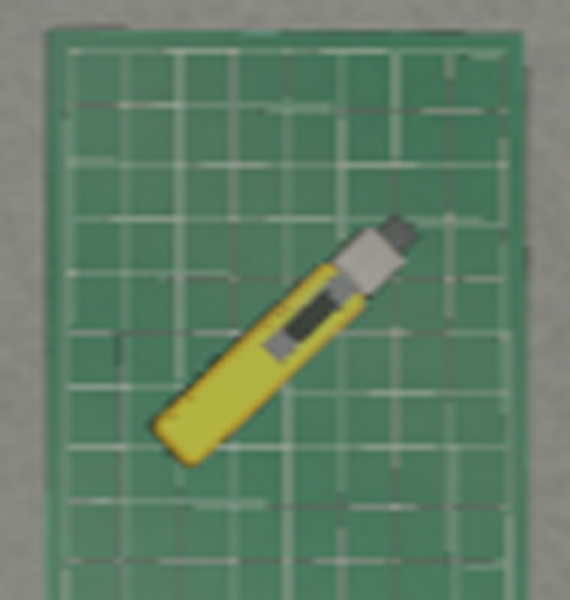

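View pics/crop_dr.png

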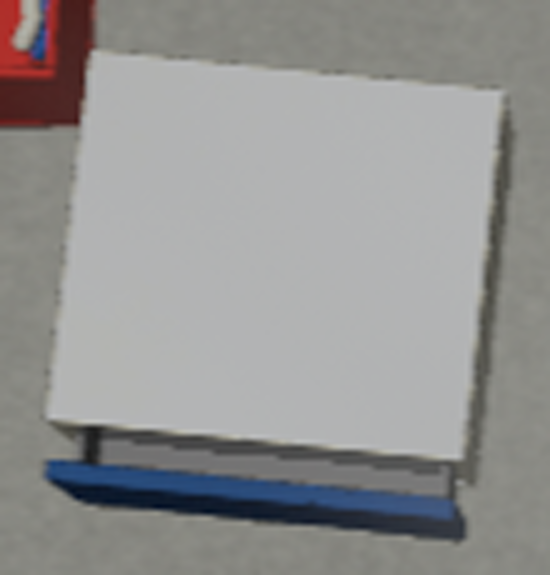

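View pics/crop_dr2.png

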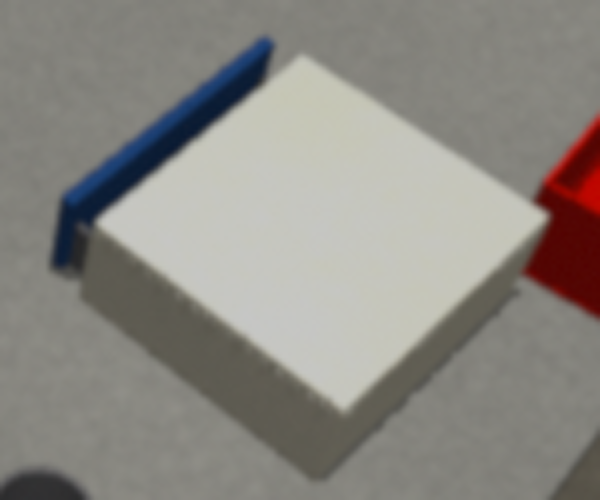

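The crop confirms a cutter lying flat on the green mat, grey nose up-right at about (410,220), back end at about (374,253). The drawer is shut: white top corners at about (188,105), (271,113), (263,187), (180,179), with the blue front below them at about (180..262, 188..200).

```bash
python3 - <<'E'
from h import *
from workcell import ctrl
c=ctrl.calibration("top");s=ctrl.calibration("scene")
q={"TL":(188,105),"TR":(271,113),"BR":(263,186.6),"BL":(179.6,179)}
P={k:onz(c,v,85) for k,v in q.items()}
for k in P: print(k,P[k])
print("w",np.linalg.norm(P["TL"]-P["TR"]),np.linalg.norm(P["BL"]-P["BR"]),"d",np.linalg.norm(P["TL"]-P["BL"]),np.linalg.norm(P["TR"]-P["BR"]))
# scene: corners of unit top from crop (scale4, off 375,175)
for k,v in {"BRs":(95,220),"BLs":(302,55),"TLs":(548,217),"TRs":(345,410)}.items():
    print(k,onz(s,(375+v[0]/4,175+v[1]/4),85))
# blue front top edge, z 83: outer edge in top crop
for v in [(48,462),(455,500)]: print("front back/upper edge",onz(c,(170+v[0]/5,95+v[1]/5),83))
for v in [(80,500),(458,520)]: print("front outer top edge",onz(c,(170+v[0]/5,95+v[1]/5),83))
for n,v,z in [("nose",(345+417/6,180+238/6),13),("back",(345+172/6,180+447/6),13),("cup",(338,150),90),("spray",(377,150),170),("drv handle",(150,262),15),("tip",(108,232),5),("card",(170,303),26),("tape",(300,297),25),("headband",(487,240),12)]: print(n,onz(c,v,z)[:2])
print(R.from_rotvec(ctrl.get_obs()["orientation"]).as_matrix())
E
```

```text
TL [876.9733 300.7549  85.    ]
TR [857.1208  80.8878  85.    ]
BR [660.1675  99.0753  85.    ]
BL [678.5749 317.4427  85.    ]
w 220.76154922423925 219.14189523068865 d 199.09900679385538 197.79132377678417
BRs [658.7535 103.469   85.    ]
BLs [679.6895 318.5077  85.    ]
TLs [876.978 299.701  85.   ]
TRs [857.2576  84.5875  85.    ]
front back/upper edge [656.7031 317.2993  83.    ]
front back/upper edge [638.2697 104.1453  83.    ]
front outer top edge [636.7582 300.0324  83.    ]
front outer top edge [627.7295 102.4166  83.    ]
nose [ 584.5046 -309.4545]
back [ 488.4921 -197.7269]
cup [757.8297 -96.4128]
spray [ 739.3865 -189.4748]
drv handle [463.6228 407.7853]
tip [545.1391 528.0514]
card [354.2398 347.7603]
tape [372.6107   0.9594]
headband [ 530.3639 -506.8477]
[[-0.0005  0.92    0.392 ]
 [ 0.0013  0.392  -0.92  ]
 [-1.      0.     -0.0014]]
```

Everything matches the given sizes: unit 220x199, cutter about 147 long and 28 wide. The next step is to work out the move to a pre-press pose.

```bash
cat >> h.py <<'E'
d=np.array([.9962,-.0872,0]);ey=np.array([.0872,.9962,0])
rim=np.array([669.3,209.5,0]);front=rim-30*d;din=rim-84*d
def move(pos,zang):
    """tool-frame shift (cm) and rotvec to reach TCP pos, tool down, tool z at yaw zang (deg)"""
    from workcell import ctrl
    o=ctrl.get_obs();M=R.from_rotvec(o["orientation"]).as_matrix()
    a=np.radians(zang);z=np.array([np.cos(a),np.sin(a),0]);x=np.array([0,0,-1.]);T=np.c_[x,np.cross(z,x),z]
    print("shift cm",M.T@(np.array(pos)-o["ee_pos"])/10,"rot",R.from_matrix(M.T@T).as_rotvec(),"t",o["t"],"q",o["qpos"],"F",o["ft_force"],"w",o["width"],"p",o["ee_pos"])
E
python3 - <<'E'
from h import *
print(front,din)
p=front-80*d;p[2]=180;print(p);move(p,85)
E
```

```text
[639.414 212.116   0.   ] [585.6192 216.8248   0.    ]
[559.718 219.092 180.   ]
shift cm [  5.6836  60.075  -60.6611] rot [-2.6515 -0.0004 -0.0018] t 0.1 q [-1.187   0.4238  1.6306  0.      1.0886 -0.019 ] F [-0.2419  0.576  -0.4589] w 88.0795438628661 p [ 244.8507 -574.5276  235.9891]
```

Emit:
servo_tool(plan=[[[0, 60, -60.5, -2.65, 0, 0, 0], [0, 60, -60.5, -2.65, 0, 0, 0], [0, 60, -60.5, -2.65, 0, 0, 0], [0, 60, -60.5, -2.65, 0, 0, 0], [0, 60, -60.5, -2.65, 0, 0, 0], [0, 60, -60.5, -2.65, 0, 0, 0], [0, 60, -60.5, -2.65, 0, 0, 0], [0, 60, -60.5, -2.65, 0, 0, 0]]])

```text
t: 0.77
ee_pos: [368.2, -263.2, 236.6]
orientation: [0.128, 1.567, -0.127]
ft_force: [1.0, -1.0, 0.5]
width: 38.1
```

```bash
python3 - <<'E'
from h import *
p=front-80*d;p[2]=180;move(p,85)
E
```

```text
shift cm [ 5.6626 50.6896 11.1072] rot [-1.6458 -0.     -0.0003] t 0.7667 q [-0.6469  0.1675  1.9967  0.0001  0.9776 -0.4847] F [ 0.9717 -1.008   0.4742] w 38.096129324732345 p [ 368.2153 -263.2096  236.5614]
```

Emit:
servo_tool(plan=[[[0, 50.7, 11.1, -1.64, 0, 0, 0], [0, 50.7, 11.1, -1.64, 0, 0, 0], [0, 50.7, 11.1, -1.64, 0, 0, 0], [0, 50.7, 11.1, -1.64, 0, 0, 0], [0, 50.7, 11.1, -1.64, 0, 0, 0], [0, 50.7, 11.1, -1.64, 0, 0, 0], [0, 50.7, 11.1, -1.64, 0, 0, 0], [0, 50.7, 11.1, -1.64, 0, 0, 0]]])

```text
t: 1.43
ee_pos: [493.0, 46.1, 236.6]
orientation: [-0.655, 1.47, 0.655]
ft_force: [0.9, -0.5, 0.0]
width: 0.8
```

```bash
python3 - <<'E'
from h import *
p=front-50*d;p[2]=50;move(p,85)
E
```

```text
shift cm [18.6562  4.2114 19.1314] rot [-0.6451 -0.0001 -0.0001] t 1.4333 q [ 0.0692  0.2325  1.9116 -0.0001  0.9977 -0.7692] F [ 0.8791 -0.4619  0.0224] w 0.7951965271331248 p [493.0327  46.0733 236.5928]
```

Emit:
servo_tool(plan=[[[0, 4.2, 19.1, -0.645, 0, 0, 0], [4, 4.2, 19.1, -0.645, 0, 0, 0], [8, 4.2, 19.1, -0.645, 0, 0, 0], [11, 4.2, 19.1, -0.645, 0, 0, 0], [14, 4.2, 19.1, -0.645, 0, 0, 0], [18.6, 4.2, 19.1, -0.645, 0, 0, 0], [18.6, 4.2, 19.1, -0.645, 0, 0, 0], [18.6, 4.2, 19.1, -0.645, 0, 0, 0]]])

```text
t: 2.1
ee_pos: [587.1, 213.6, 44.0]
orientation: [-1.139, 1.26, 1.145]
ft_force: [-1.5, -0.2, -1.1]
width: 0.3
```

```bash
python3 - <<'E'
from h import *
from workcell import ctrl
p=front-10*d;p[2]=50;move(p,85)
cv2.imwrite("pics/s1.png",ctrl.get_image("scene")[:,:,::-1])
E
```

```text
shift cm [-0.635  -4.2188  0.326 ] rot [-0.0052 -0.0036 -0.0083] t 2.1 q [ 0.3299  0.684   1.7133  0.0002  0.7533 -1.1486] F [-1.4983 -0.203  -1.0736] w 0.3059679827253271 p [587.09   213.6199  44.0127]
```

View pics/s1.png

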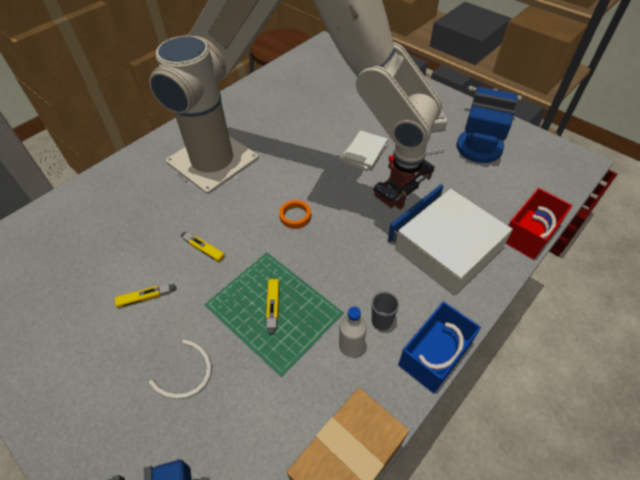

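The picture shows the closed gripper standing in front of the blue panel at (415,190), with everything else in place. Now I'll press, 1 row at a time near the end.

Emit:
servo_tool(plan=[[[-0.5, -2, 0.3, 0, 0, 0, 0], [-0.5, -3.5, 0.3, 0, 0, 0, 0], [-0.5, -4.2, 0.3, 0, 0, 0, 0], [-0.5, -4.6, 0.3, 0, 0, 0, 0], [-0.5, -5, 0.3, 0, 0, 0, 0], [-0.5, -5.2, 0.3, 0, 0, 0, 0], [-0.5, -5.2, 0.3, 0, 0, 0, 0]]])

```text
t: 2.73
ee_pos: [640.6, 211.7, 57.5]
orientation: [-1.137, 1.255, 1.142]
ft_force: [-8.2, 5.8, 0.6]
width: 0.4
```

Emit:
servo_tool(plan=[[[0.5, -0.2, 0, 0, 0, 0, 0], [0.5, -0.3, 0, 0, 0, 0, 0], [0.5, -0.3, 0, 0, 0, 0, 0]]])

```text
t: 2.98
ee_pos: [640.5, 211.1, 52.4]
orientation: [-1.135, 1.26, 1.146]
ft_force: [-19.4, 3.9, 10.3]
width: 0.4
```

The TCP stopped moving while the force rose to 19 N, so the drawer is on its stop. Next I'll let go and get clear.

Emit:
servo_tool(plan=[[[0, 2, 0, 0, 0, 0, 0], [0, 6, 0, 0, 0, 0, 0], [0, 10, 0, 0, 0, 0, 0], [-3, 14, 0, 0, 0, 0, 0], [-7, 18, 0, 0, 0, 0, 0], [-11, 20, 0, 0, 0, 0, 0], [-15, 20, 0, 0, 0, 0, 0], [-15, 20, 0, 0, 0, 0, 8]]])

```text
t: 3.65
ee_pos: [446.0, 230.1, 206.5]
orientation: [-1.141, 1.246, 1.138]
ft_force: [0.1, 0.6, 0.6]
width: 4.4
```

```bash
python3 - <<'E'
from h import *
from workcell import ctrl
move([538.5,-251.5,150],43.6)
im=ctrl.get_image("scene")[:,:,::-1];cv2.imwrite("pics/s2.png",im)
E
```

```text
shift cm [  5.58   -13.6778 -47.1041] rot [0.7164 0.0047 0.0037] t 3.65 q [ 0.4526  0.2819  1.927  -0.      0.9268 -1.0247] F [0.1418 0.6259 0.6082] w 4.388906219858908 p [445.9718 230.1062 206.5276]
```

View pics/s2.png

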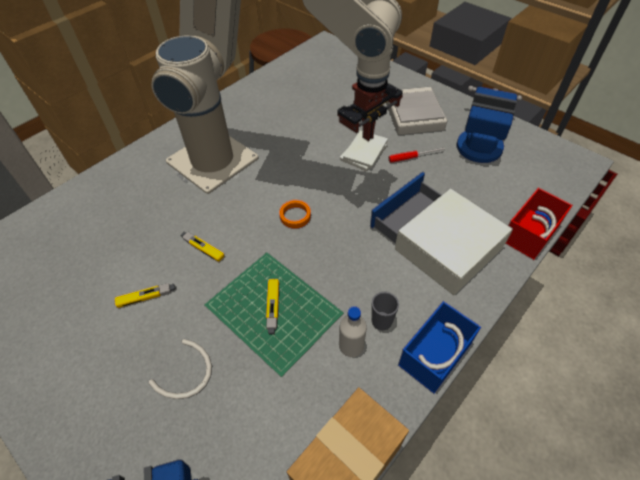

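The drawer is sliding out (blue front now at about (398,205)). On to the cutter, and I'll recheck the drawer on the way.

Emit:
servo_tool(plan=[[[0, -13.7, -47.1, 0.716, 0, 0, 6], [0, -13.7, -47.1, 0.716, 0, 0, 6], [0, -13.7, -47.1, 0.716, 0, 0, 6], [0, -13.7, -47.1, 0.716, 0, 0, 6], [0, -13.7, -47.1, 0.716, 0, 0, 6], [0, -13.7, -47.1, 0.716, 0, 0, 6], [0, -13.7, -47.1, 0.716, 0, 0, 6], [0, -13.7, -47.1, 0.716, 0, 0, 6]]])

```text
t: 4.37
ee_pos: [509.1, -100.2, 202.7]
orientation: [-0.595, 1.486, 0.593]
ft_force: [1.3, 1.0, -0.1]
width: 59.1
```

```bash
python3 - <<'E'
from h import *
move([538.5,-251.5,120],43.6)
E
```

```text
shift cm [  8.2863 -12.9807  -8.3007] rot [-0.0013  0.0015  0.0023] t 4.3667 q [-0.2172  0.3128  1.8924 -0.      0.9336 -0.9768] F [ 1.3277  1.0287 -0.0897] w 59.08877132986098 p [ 509.0739 -100.164   202.6921]
```

Emit:
servo_tool(plan=[[[3, -13, -8.3, 0, 0, 0, 6], [6, -13, -8.3, 0, 0, 0, 6], [8.3, -13, -8.3, 0, 0, 0, 6], [8.3, -13, -8.3, 0, 0, 0, 6], [8.3, -13, -8.3, 0, 0, 0, 6], [8.3, -13, -8.3, 0, 0, 0, 6]]])

```text
t: 4.87
ee_pos: [537.7, -251.1, 117.0]
orientation: [-0.591, 1.49, 0.593]
ft_force: [-0.4, 0.5, 0.9]
width: 60.1
```

```bash
python3 - <<'E'
from h import *
from workcell import ctrl
move([538.5,-251.5,19],43.6)
cw=ctrl.calibration("wrist");im=ctrl.get_image("wrist")[:,:,::-1].copy()
cv2.imwrite("pics/w1.png",im)
hsv=cv2.cvtColor(im,cv2.COLOR_BGR2HSV);m=cv2.inRange(hsv,(22,120,70),(34,255,255))
k=max(cv2.findContours(m,cv2.RETR_EXTERNAL,cv2.CHAIN_APPROX_NONE)[0],key=cv2.contourArea)
r=cv2.minAreaRect(k);print(r,onz(cw,r[0],23));b=[onz(cw,p,23)[:2] for p in cv2.boxPoints(r)];print(b)
im=ctrl.get_image("top")[:,:,::-1];cv2.imwrite("pics/t2.png",im)
E
```

```text
shift cm [ 9.803  -0.0996  0.0403] rot [-0.0038 -0.0006 -0.0013] t 4.8667 q [-0.4569  0.5358  1.774  -0.0002  0.8331 -1.2139] F [-0.3871  0.4758  0.9026] w 60.08799908457756 p [ 537.6528 -251.0999  117.0318]
((315.0, 214.0), (144.0, 38.0), 90.0) [ 522.7979 -231.7931   23.    ]
[array([ 478.0794, -203.8946]), array([ 497.2322, -185.7852]), array([ 573.4402, -263.3873]), array([ 551.7532, -283.9009])]
```

View pics/w1.png

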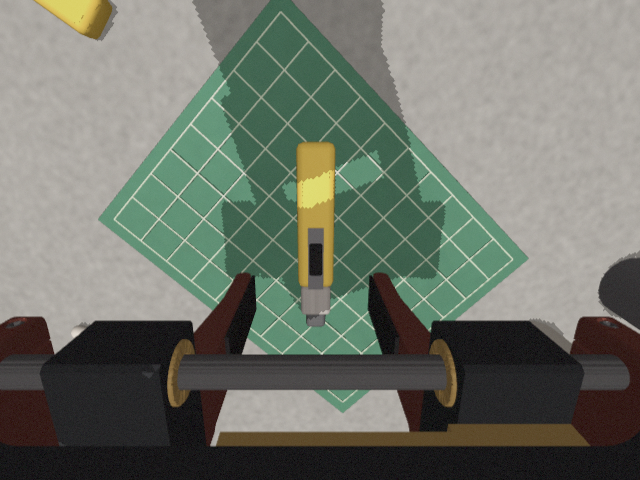

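View pics/t2.png

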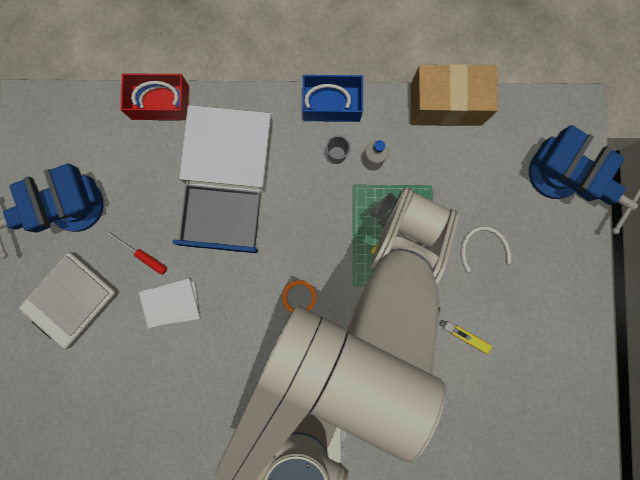

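The wrist view shows the cutter centred between the open jaws (body (316,143)–(316,325)). The top view shows the drawer fully out, with its front at about (175..257, 245). Next: descend and grip.

Emit:
servo_tool(plan=[[[3, 0, 0.2, 0, 0, 0, 6], [6, 0, 0.2, 0, 0, 0, 6], [8.5, 0, 0.2, 0, 0, 0, 6], [9.5, 0, 0.2, 0, 0, 0, 6], [9.5, 0, 0.2, 0, 0, 0, 6], [9.5, 0, 0.2, 0, 0, 0, 6]]])

```text
t: 5.47
ee_pos: [540.8, -246.7, 24.1]
orientation: [-0.596, 1.487, 0.595]
ft_force: [-0.0, 0.3, 0.7]
width: 59.8
```

Emit:
servo_tool(plan=[[[0.5, 0, 0, 0, 0, 0, 6], [0.5, 0, 0, 0, 0, 0, 6], [0.5, 0, 0, 0, 0, 0, 2], [0.5, 0, 0, 0, 0, 0, 2], [0.5, 0, 0, 0, 0, 0, 2], [0.5, 0, 0, 0, 0, 0, 2], [0.5, 0, 0, 0, 0, 0, 2], [0.5, 0, 0, 0, 0, 0, 2]]])

```text
t: 6.13
ee_pos: [540.1, -247.6, 17.8]
orientation: [-0.595, 1.488, 0.595]
ft_force: [-0.5, -0.5, 2.6]
width: 27.9
```

Gripped, with the width at 27.9 against the given 28. Lift.

Emit:
servo_tool(plan=[[[-2, 0, 0, 0, 0, 0, 2], [-5, 0, 0, 0, 0, 0, 2], [-9, 0, 0, 0, 0, 0, 2], [-13, 0, 0, 0, 0, 0, 2], [-15, 0, 0, 0, 0, 0, 2], [-15, 0, 0, 0, 0, 0, 2]]])

```text
t: 6.63
ee_pos: [542.8, -248.7, 172.8]
orientation: [-0.6, 1.482, 0.589]
ft_force: [0.7, -0.9, -1.7]
width: 27.5
```

```bash
python3 - <<'E'
from h import *
from workcell import ctrl
# measure drawer position: front top edge from t2
p=din-8*d;p[2]=150;print(p);move(p,-5)
cv2.imwrite("pics/w2.png",ctrl.get_image("wrist")[:,:,::-1])
im=cv2.imread("pics/t2.png");c=ctrl.calibration("top")
hsv=cv2.cvtColor(im,cv2.COLOR_BGR2HSV);m=cv2.inRange(hsv,(100,120,50),(120,255,255));m[:225]=0;m[260:]=0;m[:,:165]=0;m[:,265:]=0
r=cv2.minAreaRect(np.vstack(cv2.findContours(m,cv2.RETR_EXTERNAL,cv2.CHAIN_APPROX_NONE)[0]));print(r,[onz(c,q,83) for q in cv2.boxPoints(r)])
print("expected front open",front-140*d)
cv2.imwrite("pics/c3.png",cv2.resize(im[175:260,160:280],None,fx=5,fy=5,interpolation=cv2.INTER_CUBIC))
E
```

```text
[577.6496 217.5224 150.    ]
shift cm [ 2.1345 31.3774 34.6696] rot [0.8482 0.0063 0.0063] t 6.6333 q [-0.4496  0.458   1.7449  0.      0.93   -1.2106] F [ 0.7133 -0.8674 -1.7211] w 27.5309097165923 p [ 542.7888 -248.7095  172.8133]
((213.97042846679688, 245.29991149902344), (82.58550262451172, 4.471279144287109), 5.630682945251465) [array([509.5692, 331.1916,  83.    ]), array([521.1495, 330.3889,  83.    ]), array([501.6668, 116.8684,  83.    ]), array([490.1088, 117.8173,  83.    ])]
expected front open [499.946 224.324   0.   ]
```

View pics/w2.png

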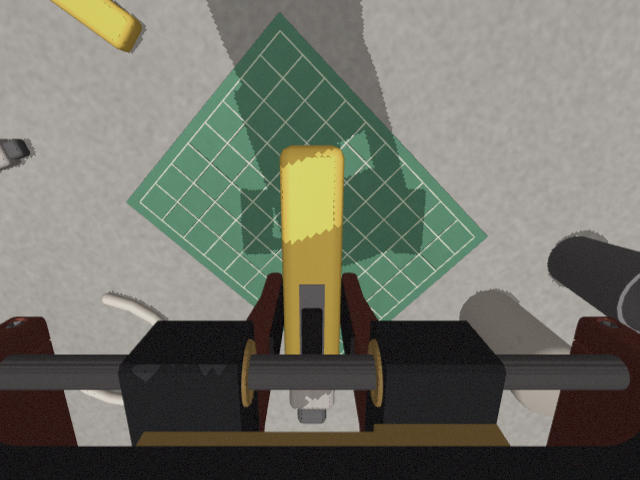

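View pics/c3.png

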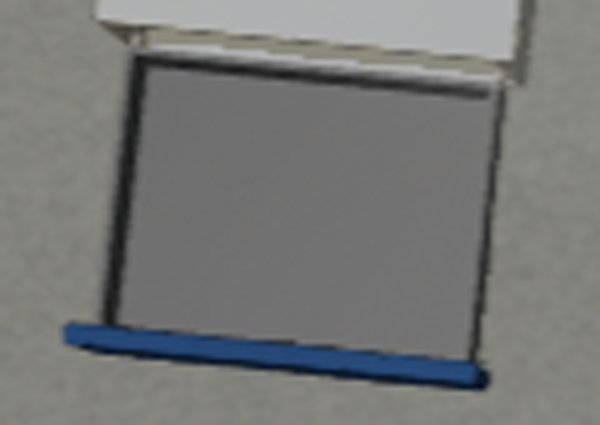

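The cutter is held level, and the drawer front is measured at (500,224), exactly as expected when fully out. Now to carry it over.

Emit:
servo_tool(plan=[[[0, 31.4, 34.7, 0.848, 0.006, 0.006, 2], [0, 31.4, 34.7, 0.848, 0.006, 0.006, 2], [0, 31.4, 34.7, 0.848, 0.006, 0.006, 2], [0, 31.4, 34.7, 0.848, 0.006, 0.006, 2], [0, 31.4, 34.7, 0.848, 0.006, 0.006, 2], [0, 31.4, 34.7, 0.848, 0.006, 0.006, 2], [0, 31.4, 34.7, 0.848, 0.006, 0.006, 2], [0, 31.4, 34.7, 0.848, 0.006, 0.006, 2]]])

```text
t: 7.35
ee_pos: [562.2, 66.9, 165.4]
orientation: [0.076, 1.581, -0.072]
ft_force: [0.6, -0.1, -1.4]
width: 28.1
```

```bash
python3 - <<'E'
from h import *
p=din-8*d;p[2]=150;move(p,-5)
E
```

```text
shift cm [ 1.5654 15.1338  0.1527] rot [-0.0063 -0.0115 -0.0021] t 7.35 q [0.0953 0.4353 1.806  0.0053 0.9113 0.1856] F [ 0.6116 -0.094  -1.3547] w 28.05972078361004 p [562.1688  66.9408 165.3603]
```

Emit:
servo_tool(plan=[[[0, 15.1, 0.15, 0, -0.01, 0, 2], [0, 15.1, 0.15, 0, -0.01, 0, 2], [0, 15.1, 0.15, 0, -0.01, 0, 2], [0, 15.1, 0.15, 0, -0.01, 0, 2], [0, 15.1, 0.15, 0, -0.01, 0, 2], [0, 15.1, 0.15, 0, -0.01, 0, 2], [0, 15.1, 0.15, 0, -0.01, 0, 2]]])

```text
t: 7.93
ee_pos: [577.1, 214.9, 166.2]
orientation: [0.069, 1.571, -0.067]
ft_force: [-0.4, 0.3, -1.2]
width: 27.4
```

```bash
python3 - <<'E'
from h import *
p=din-8*d;p[2]=30;move(p,-5)
E
```

```text
shift cm [13.6188  0.245   0.043 ] rot [ 0.0006 -0.0008 -0.0012] t 7.9333 q [0.3365 0.4949 1.6996 0.0017 0.9474 0.4222] F [-0.4494  0.2716 -1.1919] w 27.39722669208873 p [577.1085 214.9484 166.1851]
```

Emit:
servo_tool(plan=[[[3, 0.2, 0, 0, 0, 0, 2], [6, 0.2, 0, 0, 0, 0, 2], [9, 0.2, 0, 0, 0, 0, 2], [11, 0.2, 0, 0, 0, 0, 2], [12, 0.2, 0, 0, 0, 0, 2], [12, 0.2, 0, 0, 0, 0, 2], [12, 0.2, 0, 0, 0, 0, 2]]])

```text
t: 8.52
ee_pos: [578.9, 217.1, 48.1]
orientation: [0.071, 1.568, -0.067]
ft_force: [0.3, 0.9, -0.6]
width: 27.8
```

```bash
python3 - <<'E'
from h import *
from workcell import ctrl
p=din-8*d;p[2]=29.5;move(p,-5)
s=ctrl.get_image("scene")[:,:,::-1];cv2.imwrite("pics/s4.png",cv2.resize(s[120:300,320:540],None,fx=3.3,fy=3.3,interpolation=cv2.INTER_CUBIC))
E
```

```text
shift cm [ 1.8555  0.029  -0.1314] rot [-0.0011  0.0015 -0.0025] t 8.5167 q [0.3387 0.6675 1.7362 0.0024 0.7354 0.4253] F [ 0.3425  0.884  -0.6402] w 27.816881952243282 p [578.9004 217.0743  48.0561]
```

View pics/s4.png

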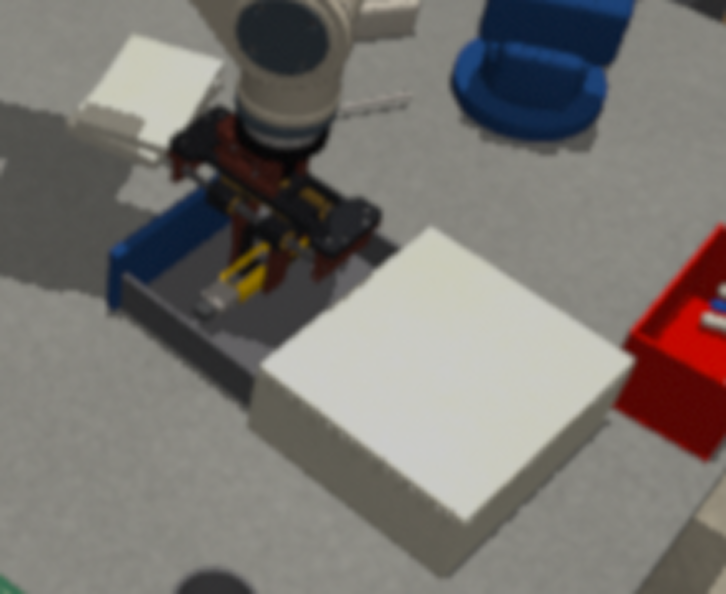

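The cutter is over the drawer floor, crosswise, clear of the walls, and the body is clear of the unit. I'll lower it gently.

Emit:
servo_tool(plan=[[[0.6, 0, 0, 0, 0, 0, 2], [1.1, 0, 0, 0, 0, 0, 2], [1.4, 0, 0, 0, 0, 0, 2], [1.6, 0, 0, 0, 0, 0, 2], [1.6, 0, 0, 0, 0, 0, 2], [1.6, 0, 0, 0, 0, 0, 2]]])

```text
t: 9.07
ee_pos: [578.8, 218.2, 32.1]
orientation: [0.07, 1.567, -0.066]
ft_force: [-1.3, -0.2, -1.9]
width: 27.6
```

Emit:
servo_tool(plan=[[[0.15, 0, 0, 0, 0, 0, 2], [0.3, 0, 0, 0, 0, 0, 2], [0.3, 0, 0, 0, 0, 0, 2], [0.3, 0, 0, 0, 0, 0, 2]]])

```text
t: 9.4
ee_pos: [578.9, 218.2, 29.1]
orientation: [0.07, 1.567, -0.066]
ft_force: [-0.6, 0.4, -1.3]
width: 28.3
```

Emit:
servo_tool(plan=[[[0.05, 0, 0, 0, 0, 0, 2], [0.05, 0, 0, 0, 0, 0, 3.2], [0.05, 0, 0, 0, 0, 0, 4], [0.05, 0, 0, 0, 0, 0, 5], [0.05, 0, 0, 0, 0, 0, 5], [0.05, 0, 0, 0, 0, 0, 5]]])

```text
t: 9.9
ee_pos: [579.0, 218.2, 28.7]
orientation: [0.071, 1.567, -0.066]
ft_force: [0.1, 0.3, 0.3]
width: 49.7
```

Emit:
servo_tool(plan=[[[-1, 0, 0, 0, 0, 0, 5], [-3, 0, 0, 0, 0, 0, 5], [-6, 0, 0, 0, 0, 0, 5], [-10, 0, 0, 0, 0, 0, 5], [-13, 0, 0, 0, 0, 0, 5], [-15, 0, 0, 0, 0, 0, 5], [-15, 0, 0, 0, 0, 0, 5]]])

```text
t: 10.48
ee_pos: [581.3, 218.8, 184.6]
orientation: [0.073, 1.559, -0.063]
ft_force: [1.1, 0.3, 0.8]
width: 50.0
```

```bash
python3 - <<'E'
from h import *
from workcell import ctrl
p=front-190*d;p[2]=180;move(p,85)
s=ctrl.get_image("scene")[:,:,::-1];cv2.imwrite("pics/s5.png",cv2.resize(s[120:300,320:540],None,fx=3.3,fy=3.3,interpolation=cv2.INTER_CUBIC))
cv2.imwrite("pics/w5.png",ctrl.get_image("wrist")[:,:,::-1])
E
```

```text
shift cm [  0.3177  -0.1572 -13.1551] rot [-1.5705  0.0135  0.003 ] t 10.4833 q [0.34   0.4735 1.6851 0.0021 0.9707 0.4258] F [1.0514 0.2806 0.7825] w 49.95230299938783 p [581.2828 218.7982 184.5721]
```

View pics/s5.png

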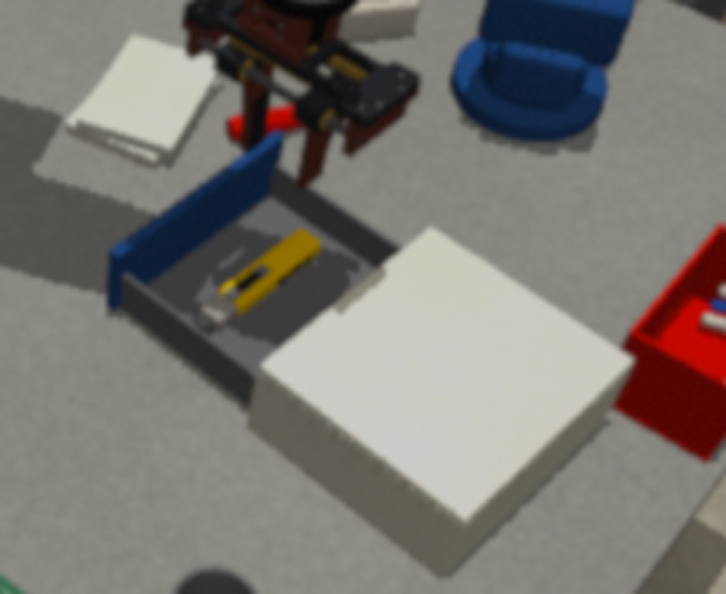

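View pics/w5.png

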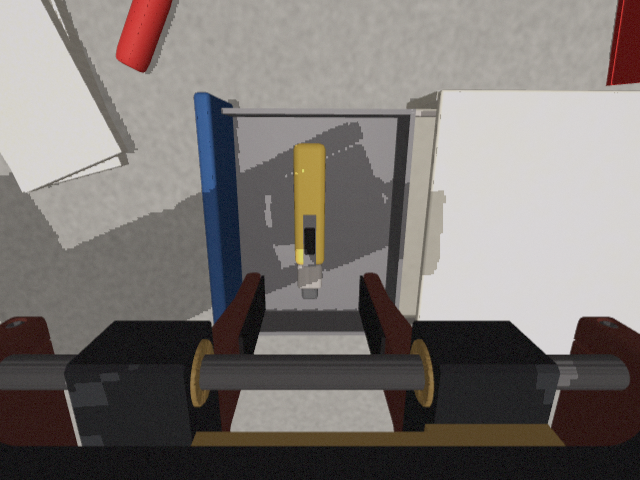

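The cutter lies flat in the open drawer, clear of the walls (wrist view: cutter (309,143)–(309,298), inside of the drawer about 235–400 wide). Next I'll go to the robot side of the front with the jaws shut.

Emit:
servo_tool(plan=[[[0, 0, -13, -1.57, 0.013, 0, 0], [0, 0, -13, -1.57, 0.013, 0, 0], [0, 0, -13, -1.57, 0.013, 0, 0], [0, 0, -13, -1.57, 0.013, 0, 0], [0, 0, -13, -1.57, 0.013, 0, 0], [0, 0, -13, -1.57, 0.013, 0, 0], [0, 0, -13, -1.57, 0.013, 0, 0], [0, 0, -13, -1.57, 0.013, 0, 0]]])

```text
t: 11.25
ee_pos: [447.7, 228.6, 176.7]
orientation: [-0.717, 1.457, 0.72]
ft_force: [0.8, -0.2, 0.3]
width: 1.2
```

```bash
python3 - <<'E'
from h import *
p=front-190*d;p[2]=180;move(p,85)
E
```

```text
shift cm [-0.3273 -0.1841  0.1502] rot [-0.5641 -0.0047 -0.0066] t 11.25 q [ 0.4475  0.3336  1.9384  0.0021  0.8773 -0.4733] F [ 0.8156 -0.1562  0.3457] w 1.2291003853519948 p [447.7359 228.5992 176.7453]
```

Emit:
servo_tool(plan=[[[0, 0, 0, -0.564, 0, 0, 0], [0, 0, 0, -0.564, 0, 0, 0], [3, 0, 0, -0.564, 0, 0, 0], [6, 0, 0, -0.564, 0, 0, 0], [9, 0, 0, -0.564, 0, 0, 0], [12, 0, 0, -0.564, 0, 0, 0], [12.5, 0, 0, -0.564, 0, 0, 0], [12.5, 0, 0, -0.564, 0, 0, 0]]])

```text
t: 11.92
ee_pos: [446.0, 227.9, 50.7]
orientation: [-1.137, 1.263, 1.145]
ft_force: [0.0, 0.2, -0.3]
width: 0.3
```

```bash
python3 - <<'E'
from h import *
p=front-150*d;p[2]=50;move(p,85)
p=front+3*d;p[2]=50;move(p,85)
E
```

```text
shift cm [ 0.023  -4.406   0.1499] rot [-0.007  -0.0045 -0.0107] t 11.9167 q [ 0.4476  0.5541  1.9921  0.0028  0.6069 -1.0313] F [ 0.0337  0.1521 -0.2652] w 0.28808057523161323 p [445.9834 227.8516  50.7068]
shift cm [ -0.1408 -19.7049   0.2556] rot [-0.007  -0.0045 -0.0107] t 11.9167 q [ 0.4476  0.5541  1.9921  0.0028  0.6069 -1.0313] F [ 0.0337  0.1521 -0.2652] w 0.28808057523161323 p [445.9834 227.8516  50.7068]
```

Emit:
servo_tool(plan=[[[0, -2, 0.1, -0.007, -0.004, -0.01, 0], [0, -3.5, 0.1, -0.007, -0.004, -0.01, 0], [0, -4.2, 0.1, -0.007, -0.004, -0.01, 0], [0, -4.8, 0.1, -0.007, -0.004, -0.01, 0], [0, -5.5, 0.1, -0.007, -0.004, -0.01, 0], [0, -6.3, 0.1, -0.007, -0.004, -0.01, 0], [0, -7.2, 0.1, -0.007, -0.004, -0.01, 0], [0, -8.2, 0.1, -0.007, -0.004, -0.01, 0]]])

```text
t: 12.58
ee_pos: [527.5, 222.6, 54.1]
orientation: [-1.143, 1.247, 1.145]
ft_force: [-11.7, 4.4, 7.0]
width: 0.3
```

Emit:
servo_tool(plan=[[[0, -1, 0, 0, 0, 0, 0], [0, -2, 0, 0, 0, 0, 0], [0, -3, 0, 0, 0, 0, 0], [0, -4, 0, 0, 0, 0, 0], [0, -5, 0, 0, 0, 0, 0], [0, -6, 0, 0, 0, 0, 0], [0, -7, 0, 0, 0, 0, 0], [0, -8, 0, 0, 0, 0, 0]]])

```text
t: 13.25
ee_pos: [606.6, 215.4, 54.1]
orientation: [-1.143, 1.249, 1.146]
ft_force: [-12.2, 1.2, 5.2]
width: 0.5
```

```bash
python3 - <<'E'
from h import *
p=front+3*d;p[2]=50;move(p,85)
E
```

```text
shift cm [ 0.4066 -3.6    -0.0366] rot [-0.0002  0.0015 -0.0015] t 13.25 q [ 0.3217  0.6859  1.6727  0.0028  0.7837 -1.1636] F [-12.2469   1.2471   5.2128] w 0.5493423692422434 p [606.5779 215.3552  54.1204]
```

Emit:
servo_tool(plan=[[[0.1, -0.8, 0, 0, 0, 0, 0], [0.2, -1.6, 0, 0, 0, 0, 0], [0.3, -2.2, 0, 0, 0, 0, 0], [0.4, -2.8, 0, 0, 0, 0, 0], [0.4, -3.2, 0, 0, 0, 0, 0], [0.4, -3.5, 0, 0, 0, 0, 0], [0.4, -3.6, 0, 0, 0, 0, 0], [0.4, -3.6, 0, 0, 0, 0, 0]]])

```text
t: 13.92
ee_pos: [640.7, 212.5, 50.8]
orientation: [-1.142, 1.252, 1.148]
ft_force: [-19.8, 1.6, 14.0]
width: 0.2
```

Emit:
servo_tool(plan=[[[0, -0.15, 0, 0, 0, 0, 0], [0, -0.15, 0, 0, 0, 0, 0]]])

```text
t: 14.08
ee_pos: [640.7, 212.5, 50.8]
orientation: [-1.141, 1.254, 1.15]
ft_force: [-25.9, 2.4, 17.7]
width: 0.4
```

On the stop: position unchanged while the force rose. Let go and back off.

Emit:
servo_tool(plan=[[[0, 0.5, 0, 0, 0, 0, 0], [0, 2, 0, 0, 0, 0, 0], [0, 5, 0, 0, 0, 0, 0], [0, 9, 0, 0, 0, 0, 0], [0, 13, 0, 0, 0, 0, 0], [-4, 17, 0, 0, 0, 0, 0], [-8, 20, 0, 0, 0, 0, 0], [-12, 20, 0, 0, 0, 0, 0]]])

```text
t: 14.75
ee_pos: [446.5, 227.8, 150.9]
orientation: [-1.145, 1.249, 1.146]
ft_force: [-0.6, 0.8, -0.3]
width: 0.5
```

Emit:
servo_tool(plan=[[[-3, 0, -4, 0, 0, 0, 0], [-6, 0, -8, 0, 0, 0, 0], [-6, 0, -12, 0, 0, 0, 0], [-6, 0, -16, 0, 0, 0, 0], [-6, 0, -20, 0, 0, 0, 0], [-6, 0, -20, 0, 0, 0, 0], [-6, 0, -20, 0, 0, 0, 0], [-6, 0, -20, 0, 0, 0, 0]]])

```text
t: 15.42
ee_pos: [434.4, 29.4, 211.2]
orientation: [-1.144, 1.242, 1.14]
ft_force: [-0.0, -0.3, 0.6]
width: 0.4
```

```bash
python3 - <<'E'
from h import *
from workcell import ctrl
o=ctrl.get_obs();print(o["t"],o["ee_pos"],o["ft_force"])
im=ctrl.get_image("top")[:,:,::-1];cv2.imwrite("pics/t6.png",im)
c=ctrl.calibration("top")
for f in("top0","t6"):
    i=cv2.imread(f"pics/{f}.png");hsv=cv2.cvtColor(i,cv2.COLOR_BGR2HSV);m=cv2.inRange(hsv,(100,120,80),(120,255,255));m[:175]=0;m[260:]=0;m[:,:165]=0;m[:,280:]=0
    r=cv2.minAreaRect(np.vstack(cv2.findContours(m,cv2.RETR_EXTERNAL,cv2.CHAIN_APPROX_NONE)[0]));print(f,r,onz(c,r[0],83))
cv2.imwrite("pics/s6.png",ctrl.get_image("scene")[:,:,::-1])
E
```

```text
15.4167 [434.3879  29.4431 211.1646] [-0.0077 -0.2994  0.5932]
top0 ((219.4504852294922, 192.4950408935547), (79.60296630859375, 3.8806445598602295), 5.710593223571777) [644.0451 212.8304  83.    ]
t6 ((219.45050048828125, 192.4950408935547), (79.60298919677734, 3.880645275115967), 5.710592269897461) [644.0451 212.8304  83.    ]
```

View pics/t6.png

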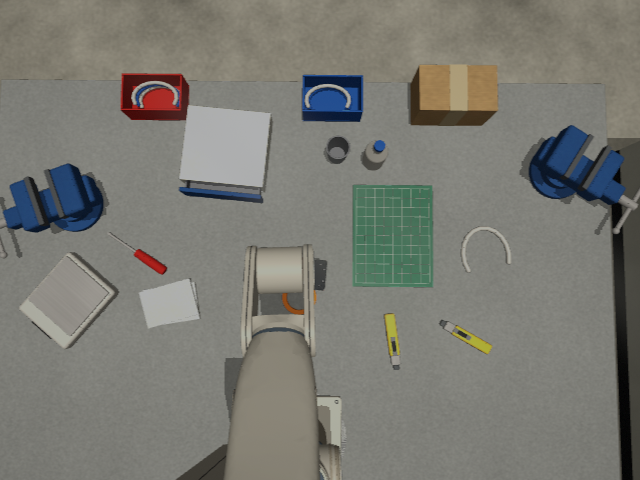

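View pics/s6.png

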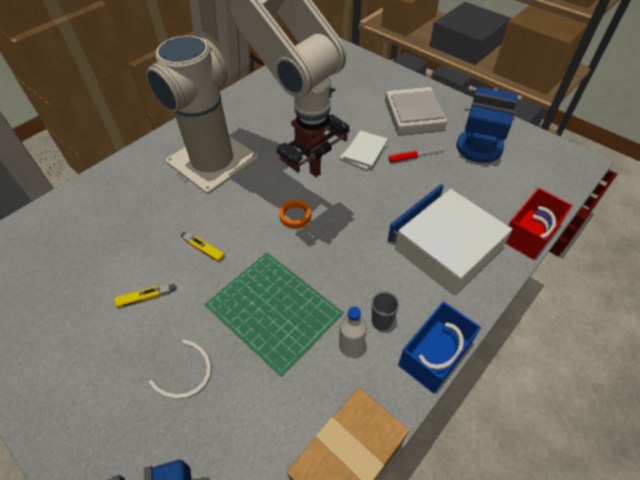

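The drawer front is at exactly the same pixels as when shut at the start, (219.5,192.5), 1.3 s after I let go. The bystanders are where they were and the gripper is free in the air. I'll part the jaws, let it settle, check once more and hand in.

Emit:
servo_tool(plan=[[[0, 0, 0, 0, 0, 0, 3], [0, 0, 0, 0, 0, 0, 3], [0, 0, 0, 0, 0, 0, 3], [0, 0, 0, 0, 0, 0, 3], [0, 0, 0, 0, 0, 0, 3], [0, 0, 0, 0, 0, 0, 3], [0, 0, 0, 0, 0, 0, 3], [0, 0, 0, 0, 0, 0, 3]]])

```text
t: 16.18
ee_pos: [434.1, 29.5, 210.3]
orientation: [-1.145, 1.243, 1.142]
ft_force: [-0.1, 0.3, 0.5]
width: 29.7
```

```bash
python3 - <<'E'
from h import *
from workcell import ctrl
i=ctrl.get_image("top")[:,:,::-1];hsv=cv2.cvtColor(i,cv2.COLOR_BGR2HSV);m=cv2.inRange(hsv,(100,120,80),(120,255,255));m[:175]=0;m[260:]=0;m[:,:165]=0;m[:,280:]=0
r=cv2.minAreaRect(np.vstack(cv2.findContours(m,cv2.RETR_EXTERNAL,cv2.CHAIN_APPROX_NONE)[0]));print(r)
if abs(r[0][1]-192.5)<0.7: print(ctrl.close_job())
E
```

```text
((219.45050048828125, 192.4950408935547), (79.60298919677734, 3.880645275115967), 5.710592269897461)
the job is handed in; nothing more can be done
None
```

The cutter from the mat is in the drawer, the drawer is shut on its catch, and I handed the job in at about 16 s. One full press opened the drawer. I laid the cutter flat and crosswise in it, pushed the drawer to its stop (26 N with no further movement), let go and backed away.

The last checks all agreed:
- **Drawer:** two seconds after release, the blue front sits at the same pixels as when it was shut at the start.
- **Cutter:** it was flat and clear of the walls in the last views before closing. I could not see it with the drawer shut.
- **Bystanders:** they look unmoved by eye in the final top and scene pictures. In the top picture the arm partly covers the tape roll, but the scene picture shows it in place.
- **Robot:** the gripper hung free in the air, with no force beyond sensor noise.

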